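Change the part at the back of the queue rack

ROBOT

A 6-joint arm with a two-finger parallel gripper is mounted at the origin on a cart in front of the work surface, level with it; the furniture and walls round the work are solid. World frame = base frame: x ahead of the robot, y to its left, z up, the work surface at z = 0. Lengths are in m, angles in rad, forces in N, time in s.
With the tool pointing down it reaches from about 0.35 to 0.775 m from the base axis. Payload 7.3 kg.
Tool frame: the origin (TCP) lies midway between the tips of the shut fingers; the grasp point (between the pads) lies 19 mm behind it (robot.tcp_to_grasp is the distance from the TCP to the grasp point, in m); z points along the fingers, y is the line along which they close (so a half turn about z gives the same grasp; the last joint's range is limited). The gripper opens to 92 mm and grips with 3 to 60 N. Pads are 19 mm wide; open, the fingers measure 130 mm over their backs; the gripper's body (75 mm by 190 mm) begins 47 mm behind the grasp point.
Start: joints at [-1.341, 0.342, 1.524, -0, 1.275, -0.146], TCP at [0.193, -0.488, 0.227] pointing down, gripper open.
Joint ranges: [-2.53, 2.53], [-0.77, 2.02], [0.04, 2.7], [-1, 4.14], [0.28, 2.66], [-3.11, 3.11]. Speed limits (rad/s): [2.57, 2.57, 3.14, 3.14, 3.14, 3.14].

INTERFACE

Orientations are given as [roll, pitch, yaw] about the fixed x, y, z axes, in that order (R = Rz(yaw) Ry(pitch) Rx(roll)).
In Python, from cell import readout, cams, ticket, robot gives the robot as it stands. The module is installed in compiled form; this text tells all that it offers.
- The arm moves only by the tool jog_arm, never from a script. Its argument "plan" is a list of rows, each a list of 5 numbers: the shift along the world's x, y, z each as a share of 0.08 m, from -1 to 1, then the turn about the world's z as a share of 90 degrees, from -1 to 1, then the opening, from -1 (shut) to 1 (fully open). A call has 1 to 12 rows; each row is the pose to reach, as a shift and turn from the pose commanded when the call began; what a row does not reach only later rows make up. A row lasts 1/10 s, in which the tool goes at most 50 mm and 8.59 degrees, less where a joint would pass 70% of its speed; a pose out of reach is approached as far as the arm can. A call with a number of a shift or a turn outside -1 to 1 is refused whole. A call with a gripper value outside its range is refused whole. The fingers move at their own pace and stop on an object; "squeeze" is the grip in N (left out, the last holds). Time passes only in rows, so rows that repeat a pose let the fingers close. It gives the time, the measured TCP pose, the force, the opening and the grip force at its end, in the units of the state.
- readout.observe(): the state, without advancing time (a new reading comes with each control period).
- cams.read_camera(name): name is "side" or "top"; returns the picture (420x560x3 uint8, blue, green, red); there is no depth.
- cams.calibration(name): a dict with "K" (3x3 intrinsics, pixels), "world_from_camera" (4x4, takes a point from camera to world coordinates). Camera axes: x right, y down, z forward; pixel columns grow to the right and rows downward; lengths in m; the calibration is good to about 2 mm. A picture is of the moment at which its call begins. calibration takes no time and is no camera call.
- ticket.hand_in(): hands the job in; it is judged then, once.
The state is a dict: "time": time; "qpos": joint angles; "qvel": joint speeds; "joint_efforts": joint torques, N m; "tool_pos": TCP position; "tool_rot": TCP orientation; "contact_force": force on the tool from outside, world axes, zero at the start; "torque": the same for the moment, N m; "opening": finger opening in m; "grip_force": force on a finger pad.
Only numpy, scipy, OpenCV 4.12 (cv2) and the standard library are available. Lean on these libraries where they do the work, as an engineer would, in place of code of your own. Each camera call takes 0.05 s, during which the arm holds its last target. There are 200 camera calls.

TASK

The aluminium puck at the closed back end of the grey rack is the next job: first stand the V-block and the screw jack that block it aside on the black rubber mat, then lay the puck flat in the round recess of the nest plate. Next lay the brass collar flat in the rack where the puck was, centred there, and only after that put the V-block and the screw jack back upright in the rack, each exactly where it stood at the start. Leave the steel stepped bush where it is, and let go of everything at the end.

Things in the scene. Friction and masses are not known exactly. Their poses are not given: they have to be found in the camera images.
- rack: fixed grey open channel tray, 208 x 72 mm, 60 mm wide inside, floor 4 mm thick. Origin on the bench under the middle place, on the centre line; +x to the closed back end. Floor x -86 to +122 mm. Places: front x -54, middle 0, back +56 mm. Side lips 10 mm high up to x +30; beyond, side cheeks and back wall (inner face x +116) 28 mm high: grip low parts there along the channel. Front end open
- rack_back (a point): the centre of the rack's back place, on the floor of the channel (4 mm above the bench), axes as the rack's; the puck lies within 4 mm of it at the start
- v_block: loose steel V-block 46 (its x) x 40 (its y) x 36 mm high, V groove in its top, about 0.36 kg; origin at the centre of its underside, z up. At the start in the middle or front place of the rack, on its floor, its x along the channel, about 8 mm from its neighbours. Grip the 40 mm width across the channel, above the lips
- screw_jack: loose dark round steel screw jack 50 mm high, about 0.3 kg: foot 44 mm in diameter to 9 mm up, body 40 mm in diameter from 9 to 37 mm, thin screw and 26 mm pad above; origin at the centre of its underside, z up. At the start in the other of the middle and front places. Grip the body across the channel
- alu_puck: loose plain aluminium disc 51 mm in diameter, 20 mm high, 0.11 kg, lying flat in the back place of the rack; origin at the centre of its underside, z up
- brass_collar: loose brass collar 32 mm in diameter, 18 mm high, 0.1 kg, lying flat on the bench in front of the rack; origin at the centre of its underside, z up
- stepped_bush: steel bush with a wide foot and a narrower neck, 44 mm in diameter, 34 mm high, standing on the bench near the collar; not part of the job, must not be shifted; origin at the centre of its underside
- mat: fixed black rubber mat 160 (x) x 100 (y) x 3 mm beside the rack, the side area; origin at the centre of its underside, z up; room for the two blocking parts side by side along its x
- nest: fixed square aluminium nest plate 110 x 110 x 14 mm beside the rack, with a round recess 66 mm in diameter and 5 mm deep in its middle (recess floor 9 mm above the bench) and four screw heads at its corners; origin at the centre of its underside, z up
Not all that is in view belongs to the job. What is shaped like the screw_jack but green or turquoise is not meant.

How it is judged:
On the way, in this order (a step that is already met when the one before it is completed fails the run):
1. the V-block and the screw jack both stand on the rubber mat, let go (x of v_block in the frame of mat between -0.07 and 0.07 m and y of v_block in the frame of mat between -0.04 and 0.04 m and z of each of v_block, screw_jack in the frame of mat below 0.007 m and angle between each of v_block, screw_jack's own z axis and vertical below 0.15 rad and contact force between the fingers and v_block below 0.3 N and x of screw_jack in the frame of mat between -0.07 and 0.07 m and y of screw_jack in the frame of mat between -0.04 and 0.04 m and contact force between the fingers and screw_jack below 0.3 N), for 0.2 s.
2. the puck lies flat in the recess of the nest plate, let go, the two still on the mat (all of step 1 and horizontal distance between alu_puck and nest below 0.01 m and z of alu_puck in the frame of nest below 0.013 m and angle between alu_puck's own z axis and vertical below 0.1 rad and contact force between the fingers and alu_puck below 0.3 N), for 0.2 s.
3. the brass collar lies flat in the rack's back place, let go, the two still on the mat (all of step 1 and horizontal distance between brass_collar and rack_back below 0.015 m and z of brass_collar in the frame of rack_back below 0.004 m and angle between brass_collar's own z axis and vertical below 0.1 rad and contact force between the fingers and brass_collar below 0.3 N), for 0.2 s.
At the end, for the whole second after the job is handed in: The V-block and the screw jack stand upright within 14 mm of where each stood at the start, the puck lies flat in the nest's recess (within 10 mm of its centre), the brass collar lies flat on the rack's floor within 15 mm of the centre of the back place, all let go and at rest (distance of each of v_block, screw_jack from where it was at the start of the episode below 0.014 m and angle between each of v_block, screw_jack, alu_puck, brass_collar's own z axis and vertical below 0.1 rad and horizontal distance between alu_puck and nest below 0.01 m and z of alu_puck in the frame of nest below 0.013 m and horizontal distance between brass_collar and rack_back below 0.015 m and z of brass_collar in the frame of rack_back below 0.004 m and linear speed of each of v_block, screw_jack, alu_puck, brass_collar below 0.02 m/s); the robot touches nothing.
It fails at once if the stepped bush was shifted by more than 20 mm (distance of stepped_bush from where it was at the start of the episode above 0.02 m).
It also fails if it takes over 134 s, if anything falls off the work surface, if the arm or the gripper's body presses on something with over 40 N, if the wrist force passes 120 N, or if a joint passes its speed limit or range.

## Working session

There is one attempt and no reset: what is moved stays moved. The work goes in short steps, Python scripts to look and compute and a tool call to move; the robot and the scene stay as the last step left them, time stands still between calls to the robot, and variables do not carry over. Pictures are saved under pics/ and viewed, at most 17 in all, crops included, and the job is handed in when it is done.

Besides the shell and the picture viewer there is one more tool, called after ">>>" by a JSON object that holds its "fn" and its "kwargs", one argument or row to a line. jog_arm: Moves the arm, as the interface text tells. Shift numbers are shares of 0.08 m and turn numbers shares of 90 degrees, none past 1 either way. Its arguments: {"type":"object","properties":{"plan":{"type":"array"},"squeeze":{"type":"number"}},"required":["plan"]}

```bash
mkdir -p pics
python3 - <<'E'
from cell import readout,cams,robot
import cv2
for n in ("top","side"):
    im=cams.read_camera(n); cv2.imwrite(f"pics/{n}0.png",im)
    c=cams.calibration(n); print(n,c["K"].round(1).tolist(),c["world_from_camera"].round(3).tolist())
o=readout.observe(); print(o); print(robot.tcp_to_grasp)
E
```

```text
top [[494.5, 0.0, 280.1], [0.0, 494.5, 207.8], [0.0, 0.0, 1.0]] [[-0.028, -0.982, 0.187, 0.325], [-0.999, 0.023, -0.03, -0.088], [0.026, -0.188, -0.982, 1.125], [0.0, 0.0, 0.0, 1.0]]
side [[454.5, 0.0, 277.5], [0.0, 454.5, 213.7], [0.0, 0.0, 1.0]] [[-0.953, -0.135, 0.272, 0.319], [-0.303, 0.495, -0.815, 0.621], [-0.024, -0.859, -0.512, 0.471], [0.0, 0.0, 0.0, 1.0]]
{'time': 0.1, 'qpos': array([-1.34102427e+00,  3.42630656e-01,  1.52490797e+00, -1.90233708e-05,
        1.27539033e+00, -1.45985147e-01]), 'qvel': array([ 0.00048956, -0.00296377, -0.00201557, -0.00302348,  0.00039201,
       -0.00044327]), 'joint_efforts': array([ 1.87231242e-03, -4.32004416e+01, -2.44693691e+01,  7.19974469e-02,
        5.25837368e-02, -5.62705270e-05]), 'tool_pos': array([ 0.19260373, -0.4880125 ,  0.2261308 ]), 'tool_rot': array([-3.14026791e+00, -1.76390415e-04,  3.75762642e-01]), 'contact_force': array([ 0.00763177, -0.00827715,  0.34910488]), 'torque': array([-0.02176971, -0.02813218, -0.01591848]), 'grip_force': 0.0, 'opening': 0.09139858711879036}
0.0188
```

View pics/top0.png

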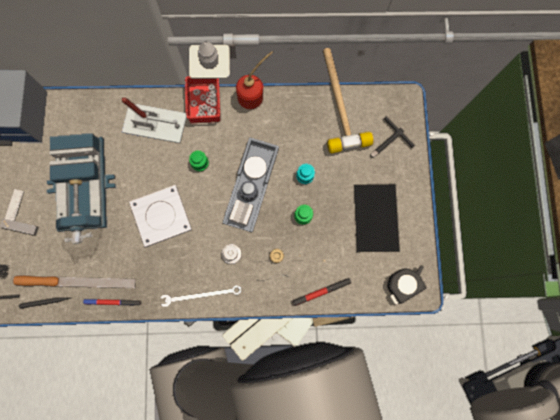

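View pics/side0.png

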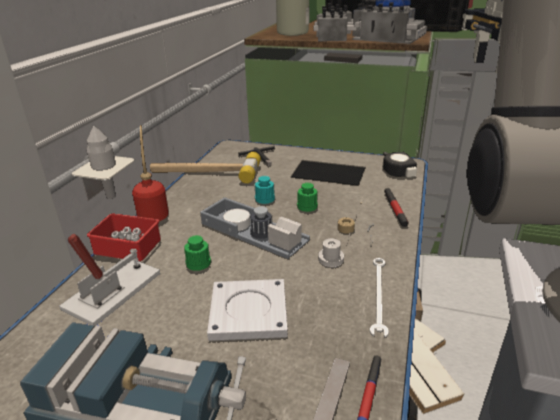

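```bash
cat > h.py <<'E'
import numpy as np, cv2
from cell import readout,cams
def cast(n,uv,z):
    c=cams.calibration(n); T=np.array(c["world_from_camera"]); K=np.array(c["K"])
    uv=np.atleast_2d(uv).astype(float)
    d=(T[:3,:3]@np.linalg.inv(K)@np.c_[uv,np.ones(len(uv))].T).T
    return T[:3,3]+d*((z-T[2,3])/d[:,2])[:,None]
def proj(n,p):
    c=cams.calibration(n); T=np.linalg.inv(np.array(c["world_from_camera"])); K=np.array(c["K"])
    p=np.atleast_2d(p); q=(K@(T[:3,:3]@p.T+T[:3,3:])).T
    return q[:,:2]/q[:,2:]
E
python3 - <<'E'
import cv2,numpy as np
t=cv2.imread("pics/top0.png"); s=cv2.imread("pics/side0.png")
a=cv2.resize(t[130:270,130:290],None,fx=5,fy=5,interpolation=cv2.INTER_CUBIC)[:600,:800]
a=cv2.resize(t[135:255,125:285],None,fx=5,fy=5,interpolation=cv2.INTER_CUBIC)
cv2.imwrite("pics/tz.png",a)
b=cv2.resize(s[190:270,195:355],None,fx=5,fy=5,interpolation=cv2.INTER_CUBIC)
cv2.imwrite("pics/sz.png",b)
from h import cast
h=cv2.cvtColor(t,cv2.COLOR_BGR2HSV)
# mat
m=(t.max(2)<40).astype(np.uint8)
m[:, :330]=0;m[:,430:]=0;m[:170]=0;m[265:]=0
c=max(cv2.findContours(m,0,1)[0],key=cv2.contourArea); r=cv2.minAreaRect(c); print("mat",r,cast("top",cv2.boxPoints(r),.003).round(4).tolist(),cast("top",r[0],.003))
# collar, bush
for nm,(x,y) in dict(collar=(277,256),bush=(231,254),puck=(255,168),jack=(249,190),vb=(240,211),nest=(160,215),bench=(320,240)).items(): print(nm,t[y,x],h[y,x])
E
```

```text
mat ((359.5, 187.0), (2.0, 9.0), 90.0) [[0.5869, -0.2996, 0.003], [0.5865, -0.3207, 0.003], [0.5817, -0.3204, 0.003], [0.5821, -0.2993, 0.003]] [[ 0.58430147 -0.31001458  0.003     ]]
collar [130 190 227] [ 19 109 227]
bush [196 213 223] [ 19  31 223]
puck [233 241 246] [ 18  13 246]
jack [198 205 205] [ 30   9 205]
vb [179 192 206] [ 14  33 206]
nest [222 226 235] [  9  14 235]
bench [130 148 163] [ 16  52 163]
```

View pics/tz.png

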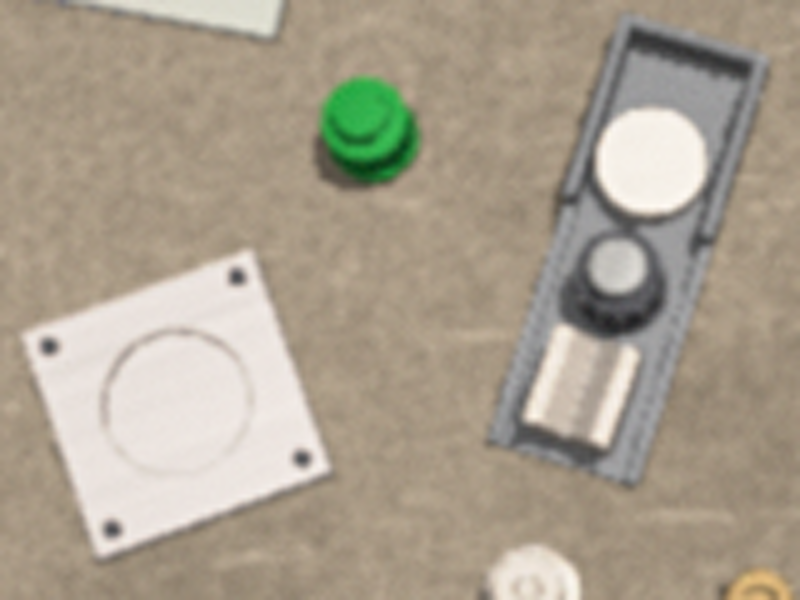

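View pics/sz.png

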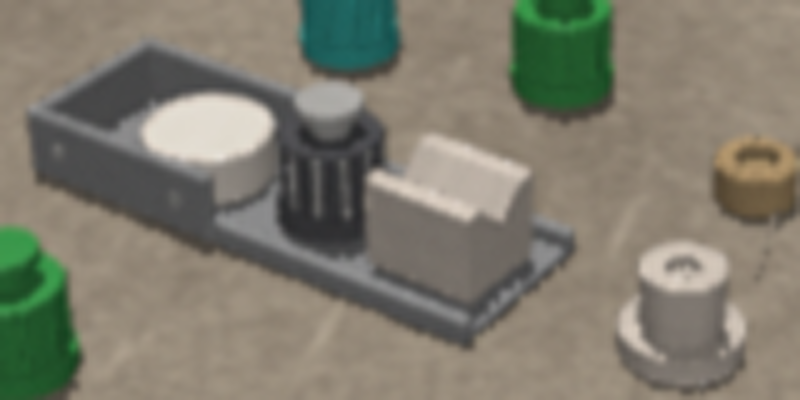

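Run:
```python
import cv2,numpy as np
from h import cast,proj
t=cv2.imread("pics/top0.png").astype(int); s=cv2.imread("pics/side0.png")
def uv(p): return (np.array(p,float)+.5)/5-.5+[125,135]
def blob(mask,seed):
    n,l=cv2.connectedComponents(mask.astype(np.uint8),connectivity=4); k=l[seed[1],seed[0]]
    m=(l==k).astype(np.uint8); print("lab",k)
    return max(cv2.findContours(m,0,1)[0],key=cv2.contourArea),m
def ctr(m):
    y,x=np.nonzero(m); return [x.mean(),y.mean()]
rk=cast("top",[uv((630,15)),uv((768,60))],.030); print("rack back corners",rk.round(4).tolist())
fr=cast("top",[uv((490,442)),uv((635,486))],.012); print("front",fr.round(4).tolist())
d=rk.mean(0)-fr.mean(0); print("axis yaw",np.degrees(np.arctan2(d[1],d[0])),np.linalg.norm(d[:2]))
print("cheek front", cast("top",[uv((567,200)),uv((705,242))],.014).round(4).tolist())
print("puck est",cast("top",uv((651,162)),.024))
print("jack est",cast("top",uv((617,265)),.054))
print("vb est",cast("top",[uv(p) for p in((560,322),(640,347),(606,451),(522,420))],.04).round(4).tolist())
n=cast("top",[uv(p) for p in((255,250),(22,338),(100,560),(332,470))],.014);print("nest",n.round(4).tolist(),n.mean(0)); 
sc=cast("top",[uv(p) for p in((237,277),(49,347),(111,529),(302,458))],.015);print("screws",sc.mean(0))
c,m=blob(t.min(2)>215,(255,168)); e=cv2.fitEllipse(c); print("puck",e,ctr(m),cast("top",ctr(m),.024))
hsv=cv2.cvtColor(t.astype(np.uint8),cv2.COLOR_BGR2HSV)
mm=(hsv[...,1]>85)&(hsv[...,0]<28)&(hsv[...,2]>120); mm[:,:255]=0
c,m=blob(mm,(277,252)); m2=np.zeros_like(m);cv2.drawContours(m2,[c],-1,1,-1);print("collar",cv2.boundingRect(c),m2.sum(),cast("top",ctr(m2),.014))
c,m=blob(t.max(2)<60,(377,215)); r=cv2.minAreaRect(c);print("mat",r,cast("top",cv2.boxPoints(r),.003).round(4).tolist(),cast("top",ctr(m),.003))
m=np.zeros(t.shape[:2],bool);m[240:268,215:245]=1;m&=(t.min(2)>185);print("bush",ctr(m),cast("top",ctr(m),.02))
# side checks: centres of visible tops
f=lambda p:(np.array(p,float)+.5)/5-.5+[195,190]
print("side puck",cast("side",f((209,134)),.024),"jack pad",cast("side",f((329,98)),.054),"collar",cast("side",f((757,159)),.018),"bush top",cast("side",f((683,265)),.034))
print("vb side base corners",cast("side",[f((365,255)),f((472,302)),f((530,258))],.004).round(4).tolist())
```

```text
rack back corners [[0.7009, -0.0584, 0.03], [0.6779, -0.1217, 0.03]]
front [[0.5053, 0.0091, 0.012], [0.4835, -0.0564, 0.012]]
axis yaw -18.805255564541493 0.20599576740144898
cheek front [[0.6174, -0.0274, 0.014], [0.5961, -0.0907, 0.014]]
puck est [[ 0.63202016 -0.06670368  0.024     ]]
jack est [[ 0.57670093 -0.05133078  0.054     ]]
vb est [[0.5544, -0.025, 0.04], [0.5422, -0.0605, 0.04], [0.4955, -0.0446, 0.04], [0.5103, -0.0076, 0.04]]
nest [[0.5969, 0.1159, 0.014], [0.558, 0.2209, 0.014], [0.4557, 0.1833, 0.014], [0.4939, 0.0801, 0.014]] [0.52613734 0.15005748 0.014     ]
screws [0.52662151 0.15101809 0.015     ]
lab 3
puck ((254.76393127441406, 166.57521057128906), (19.58458709716797, 19.906940460205078), 95.87435150146484) [np.float64(254.76347305389223), np.float64(166.58383233532933)] [[ 0.63301236 -0.06663824  0.024     ]]
lab 38
collar (270, 249, 14, 14) 156 [[ 0.42859108 -0.11105894  0.014     ]]
lab 46
mat ((376.1026916503906, 217.51620483398438), (66.6995620727539, 41.59801483154297), 87.66268920898438) [[0.5893, -0.2973, 0.003], [0.5912, -0.3954, 0.003], [0.4346, -0.3904, 0.003], [0.4332, -0.2947, 0.003]] [[ 0.51042033 -0.34399547  0.003     ]]
bush [np.float64(232.01913875598086), np.float64(252.33492822966508)] [[ 0.43725408 -0.01217014  0.02      ]]
side puck [[ 0.62904405 -0.05929205  0.024     ]] jack pad [[ 0.57541156 -0.04891442  0.054     ]] collar [[ 0.42681884 -0.10629569  0.018     ]] bush top [[ 0.43480344 -0.00700623  0.034     ]]
vb side base corners [[0.5554, -0.0253, 0.004], [0.5095, -0.0076, 0.004], [0.497, -0.0396, 0.004]]
```

>>> {"fn": "jog_arm", "kwargs": {
  "plan": [
    [0.69, 0.95, -0.22, -0.075, 1],
    [0.69, 0.95, -0.22, -0.075, 1],
    [0.69, 0.95, -0.22, -0.075, 1]
  ],
  "squeeze": 25
}}

```text
time: 0.4
tool_pos: [0.2496, -0.4077, 0.2078]
tool_rot: [-3.137, -0.001, 0.262]
contact_force: [-1.2, -0.9, 0.0]
opening: 0.092
grip_force: 0.0
```

>>> {"fn": "jog_arm", "kwargs": {
  "plan": [
    [0.69, 0.95, -0.22, -0.075, 1],
    [0.69, 0.95, -0.22, -0.075, 1],
    [0.69, 0.95, -0.22, -0.075, 1]
  ]
}}

```text
time: 0.7
tool_pos: [0.3045, -0.3323, 0.1905]
tool_rot: [-3.138, 0.0, 0.145]
contact_force: [0.2, -0.2, 0.6]
opening: 0.0923
grip_force: 0.0
```

>>> {"fn": "jog_arm", "kwargs": {
  "plan": [
    [0.69, 0.95, -0.22, -0.075, 1],
    [0.69, 0.95, -0.22, -0.075, 1],
    [0.69, 0.95, -0.22, -0.075, 1]
  ]
}}

```text
time: 1.0
tool_pos: [0.3596, -0.257, 0.173]
tool_rot: [-3.139, 0.001, 0.027]
contact_force: [0.4, -0.9, 0.2]
opening: 0.092
grip_force: 0.0
```

>>> {"fn": "jog_arm", "kwargs": {
  "plan": [
    [0.69, 0.95, -0.22, -0.075, 1],
    [0.69, 0.95, -0.22, -0.075, 1],
    [0.69, 0.95, -0.22, -0.075, 1]
  ]
}}

```text
time: 1.3
tool_pos: [0.415, -0.1815, 0.1555]
tool_rot: [-3.14, 0.001, -0.091]
contact_force: [-1.3, -0.5, -0.2]
opening: 0.0919
grip_force: 0.0
```

>>> {"fn": "jog_arm", "kwargs": {
  "plan": [
    [0.7, 0.94, -0.22, -0.075, 1],
    [0.7, 0.94, -0.22, -0.075, 1],
    [0.7, 0.94, -0.22, -0.075, 1]
  ]
}}

```text
time: 1.6
tool_pos: [0.4713, -0.1071, 0.138]
tool_rot: [-3.141, 0.0, -0.209]
contact_force: [-0.1, -0.4, 0.4]
opening: 0.0916
grip_force: 0.0
```

>>> {"fn": "jog_arm", "kwargs": {
  "plan": [
    [0.7, 0.93, -0.22, -0.075, 1],
    [0.7, 0.93, -0.22, -0.075, 1],
    [0.7, 0.93, -0.22, -0.075, 1],
    [0.7, 0.93, -0.22, -0.075, 1],
    [0.7, 0.93, -0.22, -0.075, 1]
  ]
}}

```text
time: 2.1
tool_pos: [0.5251, -0.0365, 0.1213]
tool_rot: [3.141, 0.0, -0.332]
contact_force: [0.0, 0.5, -0.8]
opening: 0.0919
grip_force: 0.0
```

Run:
```python
from h import *
o=readout.observe(); print(o["tool_pos"],o["tool_rot"])
s=cams.read_camera("side")
cv2.imwrite("pics/s1.png",cv2.resize(s[150:300,190:390],None,fx=4,fy=4,interpolation=cv2.INTER_CUBIC))
```

```text
[ 0.52511876 -0.03648885  0.12129243] [ 3.14087749e+00  8.78478420e-05 -3.32039881e-01]
```

View pics/s1.png

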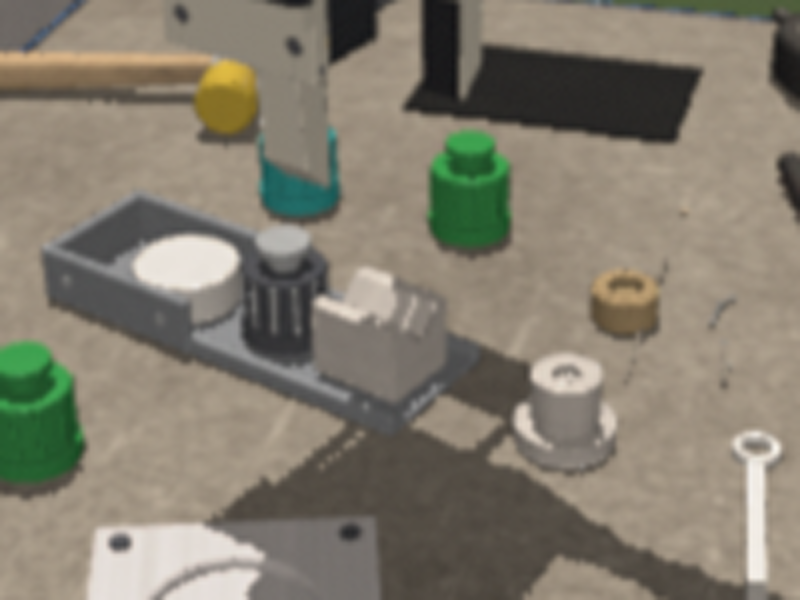

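>>> {"fn": "jog_arm", "kwargs": {
  "plan": [
    [0, 0, -0.5, 0, 1],
    [0, 0, -0.9, 0, 1],
    [0, 0, -0.9, 0, 1],
    [0, 0, -0.9, 0, 1]
  ]
}}

```text
time: 2.55
tool_pos: [0.5254, -0.0358, 0.0498]
tool_rot: [3.141, 0.0, -0.332]
contact_force: [0.5, -0.3, -0.3]
opening: 0.0915
grip_force: 0.0
```

>>> {"fn": "jog_arm", "kwargs": {
  "plan": [
    [0, 0, -0.2, 0, 1],
    [0, 0, -0.4, 0, 1],
    [0, 0, -0.4, 0, 1],
    [0, 0, -0.4, 0, 1],
    [0, 0, -0.4, 0, -1],
    [0, 0, -0.4, 0, -1],
    [0, 0, -0.4, 0, -1],
    [0, 0, -0.4, 0, -1],
    [0, 0, -0.4, 0, -1],
    [0, 0, -0.4, 0, -1],
    [0, 0, -0.4, 0, -1],
    [0, 0, -0.4, 0, -1]
  ]
}}

```text
time: 3.75
tool_pos: [0.5255, -0.0347, 0.0171]
tool_rot: [-3.142, 0.0, -0.331]
contact_force: [-0.4, -0.1, 0.0]
opening: 0.04
grip_force: 25.0
```

>>> {"fn": "jog_arm", "kwargs": {
  "plan": [
    [0, 0, 0.3, 0, -1],
    [0, 0, 0.8, 0, -1],
    [0, 0, 1, 0, -1],
    [0, 0, 1, 0, -1]
  ]
}}

```text
time: 4.15
tool_pos: [0.5268, -0.035, 0.0991]
tool_rot: [-3.141, -0.004, -0.331]
contact_force: [0.5, 0.6, -4.3]
opening: 0.0398
grip_force: 25.0
```

>>> {"fn": "jog_arm", "kwargs": {
  "plan": [
    [-0.08, -0.48, 0, 0, -1],
    [-0.17, -0.96, 0, 0, -1],
    [-0.17, -0.96, 0, 0, -1]
  ]
}}

```text
time: 4.45
tool_pos: [0.5104, -0.115, 0.0953]
tool_rot: [3.14, 0.003, -0.335]
contact_force: [0.3, 1.4, -3.6]
opening: 0.0405
grip_force: 25.0
```

>>> {"fn": "jog_arm", "kwargs": {
  "plan": [
    [-0.08, -0.48, 0, 0, -1],
    [-0.17, -0.96, 0, 0, -1],
    [-0.17, -0.96, 0, 0, -1]
  ]
}}

```text
time: 4.75
tool_pos: [0.4971, -0.1918, 0.0955]
tool_rot: [3.14, 0.002, -0.335]
contact_force: [0.4, 1.4, -4.1]
opening: 0.04
grip_force: 25.0
```

>>> {"fn": "jog_arm", "kwargs": {
  "plan": [
    [-0.08, -0.48, 0, 0, -1],
    [-0.17, -0.96, 0, 0, -1],
    [-0.17, -0.96, 0, 0, -1]
  ]
}}

```text
time: 5.05
tool_pos: [0.4837, -0.2685, 0.0956]
tool_rot: [3.14, 0.001, -0.335]
contact_force: [0.9, -0.1, -3.8]
opening: 0.0397
grip_force: 25.0
```

>>> {"fn": "jog_arm", "kwargs": {
  "plan": [
    [-0.08, -0.48, 0, 0, -1],
    [-0.17, -0.96, 0, 0, -1],
    [-0.17, -0.96, 0, 0, -1],
    [-0.17, -0.96, 0, 0, -1],
    [-0.17, -0.96, 0, 0, -1]
  ]
}}

```text
time: 5.55
tool_pos: [0.4709, -0.3401, 0.096]
tool_rot: [-3.14, 0.002, -0.33]
contact_force: [-0.2, 0.3, -4.4]
opening: 0.0397
grip_force: 25.0
```

>>> {"fn": "jog_arm", "kwargs": {
  "plan": [
    [0, 0, -0.4, 0, -1],
    [0, 0, -0.8, 0, -1],
    [0, 0, -0.97, 0, -1],
    [0, 0, -1, 0, -1],
    [0, 0, -1, 0, -1],
    [0, 0, -1, 0, -1],
    [0, 0, -1, 0, 1],
    [0, 0, -1, 0, 1],
    [0, 0, -1, 0, 1],
    [0, 0, -1, 0, 1],
    [0, 0, -1, 0, 1],
    [0, 0, -1, 0, 1]
  ]
}}

```text
time: 6.75
tool_pos: [0.4711, -0.342, 0.0172]
tool_rot: [3.141, -0.0, -0.331]
contact_force: [-0.4, 0.5, 0.4]
opening: 0.0832
grip_force: 0.0
```

>>> {"fn": "jog_arm", "kwargs": {
  "plan": [
    [0, 0, 0.4, 0, 1],
    [0, 0, 1, 0, 1],
    [0, 0, 1, 0, 1],
    [0, 0, 1, 0, 1]
  ]
}}

```text
time: 7.15
tool_pos: [0.4716, -0.3424, 0.0984]
tool_rot: [3.14, -0.003, -0.331]
contact_force: [0.3, 0.6, -0.0]
opening: 0.0915
grip_force: 0.0
```

>>> {"fn": "jog_arm", "kwargs": {
  "plan": [
    [0.16, 0.46, 0, 0, 1],
    [0.328, 0.91, 0, 0, 1],
    [0.328, 0.91, 0, 0, 1]
  ]
}}

```text
time: 7.45
tool_pos: [0.4974, -0.2647, 0.0955]
tool_rot: [-3.139, 0.004, -0.328]
contact_force: [-1.2, -0.9, -0.6]
opening: 0.0915
grip_force: 0.0
```

>>> {"fn": "jog_arm", "kwargs": {
  "plan": [
    [0.16, 0.46, 0, 0, 1],
    [0.328, 0.91, 0, 0, 1],
    [0.328, 0.91, 0, 0, 1]
  ]
}}

```text
time: 7.75
tool_pos: [0.5237, -0.1927, 0.0958]
tool_rot: [-3.14, 0.003, -0.327]
contact_force: [-0.5, 0.6, 0.6]
opening: 0.0919
grip_force: 0.0
```

>>> {"fn": "jog_arm", "kwargs": {
  "plan": [
    [0.16, 0.46, 0, 0, 1],
    [0.328, 0.91, 0, 0, 1],
    [0.328, 0.91, 0, 0, 1]
  ]
}}

```text
time: 8.05
tool_pos: [0.5501, -0.1207, 0.0961]
tool_rot: [-3.141, 0.002, -0.327]
contact_force: [0.2, 0.0, -0.3]
opening: 0.0919
grip_force: 0.0
```

>>> {"fn": "jog_arm", "kwargs": {
  "plan": [
    [0.16, 0.46, 0, 0, 1],
    [0.328, 0.91, 0, 0, 1],
    [0.328, 0.91, 0, 0, 1],
    [0.328, 0.91, 0, 0, 1],
    [0.328, 0.91, 0, 0, 1],
    [0.328, 0.91, 0, 0, 1]
  ]
}}

```text
time: 8.65
tool_pos: [0.5756, -0.0524, 0.0969]
tool_rot: [3.141, 0.001, -0.333]
contact_force: [-0.2, -0.4, -1.2]
opening: 0.0914
grip_force: 0.0
```

Run:
```python
from h import *
o=readout.observe(); print(o["tool_pos"],o["tool_rot"])
s=cams.read_camera("side")
cv2.imwrite("pics/s2.png",cv2.resize(s[130:280,190:390],None,fx=4,fy=4,interpolation=cv2.INTER_CUBIC))
```

```text
[ 0.5756356  -0.05240551  0.096903  ] [ 3.14110849e+00  5.00374177e-04 -3.32869884e-01]
```

View pics/s2.png

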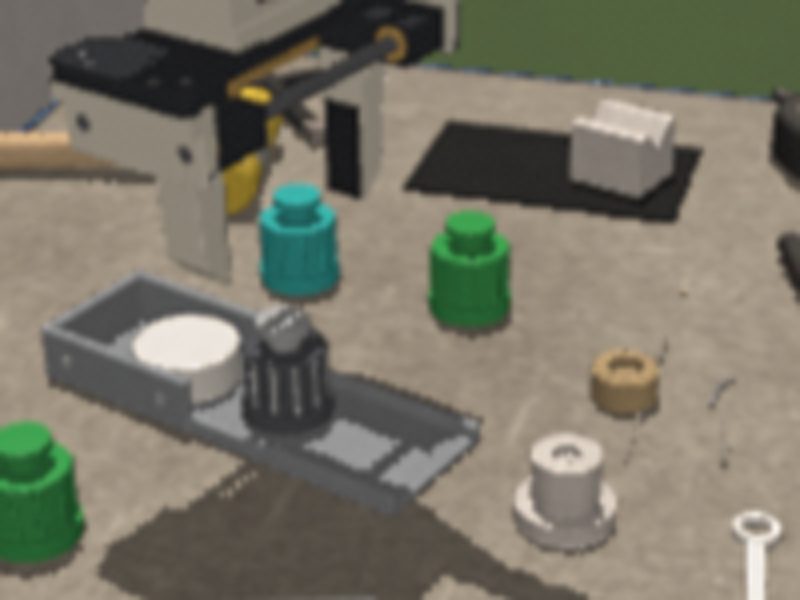

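>>> {"fn": "jog_arm", "kwargs": {
  "plan": [
    [0, 0, -0.5, 0, 1],
    [0, 0, -0.9, 0, 1],
    [0, 0, -1, 0, 1],
    [0, 0, -1, 0, 1],
    [0, 0, -1, 0, -1],
    [0, 0, -1, 0, -1],
    [0, 0, -1, 0, -1],
    [0, 0, -1, 0, -1],
    [0, 0, -1, 0, -1],
    [0, 0, -1, 0, -1],
    [0, 0, -1, 0, -1],
    [0, 0, -1, 0, -1]
  ]
}}

```text
time: 9.9
tool_pos: [0.5761, -0.0508, 0.0172]
tool_rot: [3.141, 0.0, -0.331]
contact_force: [0.6, -0.3, 1.2]
opening: 0.0394
grip_force: 25.0
```

>>> {"fn": "jog_arm", "kwargs": {
  "plan": [
    [0, 0, 0.3, 0, -1],
    [0, 0, 0.8, 0, -1],
    [0, 0, 1, 0, -1],
    [0, 0, 1, 0, -1]
  ]
}}

```text
time: 10.3
tool_pos: [0.5774, -0.051, 0.0994]
tool_rot: [-3.141, -0.005, -0.331]
contact_force: [-0.7, 0.6, -3.7]
opening: 0.0398
grip_force: 25.0
```

>>> {"fn": "jog_arm", "kwargs": {
  "plan": [
    [-0.04, -0.46, 0, 0, -1],
    [-0.08, -0.92, 0, 0, -1],
    [-0.08, -0.92, 0, 0, -1]
  ]
}}

```text
time: 10.6
tool_pos: [0.5684, -0.1281, 0.0952]
tool_rot: [3.14, 0.002, -0.335]
contact_force: [-0.3, 0.8, -4.1]
opening: 0.039
grip_force: 25.0
```

>>> {"fn": "jog_arm", "kwargs": {
  "plan": [
    [-0.04, -0.46, 0, 0, -1],
    [-0.08, -0.92, 0, 0, -1],
    [-0.08, -0.92, 0, 0, -1]
  ]
}}

```text
time: 10.9
tool_pos: [0.5622, -0.2015, 0.0953]
tool_rot: [3.14, 0.002, -0.335]
contact_force: [1.2, 0.7, -3.3]
opening: 0.0397
grip_force: 25.0
```

>>> {"fn": "jog_arm", "kwargs": {
  "plan": [
    [-0.04, -0.46, 0, 0, -1],
    [-0.08, -0.92, 0, 0, -1],
    [-0.08, -0.92, 0, 0, -1]
  ]
}}

```text
time: 11.2
tool_pos: [0.5559, -0.2749, 0.0955]
tool_rot: [3.141, 0.001, -0.335]
contact_force: [1.4, -0.3, -3.0]
opening: 0.0393
grip_force: 25.0
```

>>> {"fn": "jog_arm", "kwargs": {
  "plan": [
    [-0.04, -0.46, 0, 0, -1],
    [-0.08, -0.92, 0, 0, -1],
    [-0.08, -0.92, 0, 0, -1],
    [-0.08, -0.92, 0, 0, -1],
    [-0.08, -0.92, 0, 0, -1]
  ]
}}

```text
time: 11.7
tool_pos: [0.5503, -0.3433, 0.096]
tool_rot: [-3.14, 0.002, -0.33]
contact_force: [-1.0, 0.1, -3.4]
opening: 0.0393
grip_force: 25.0
```

>>> {"fn": "jog_arm", "kwargs": {
  "plan": [
    [0, 0, -0.4, 0, -1],
    [0, 0, -0.8, 0, -1],
    [0, 0, -0.97, 0, -1],
    [0, 0, -1, 0, -1],
    [0, 0, -1, 0, -1],
    [0, 0, -1, 0, -1],
    [0, 0, -1, 0, 1],
    [0, 0, -1, 0, 1],
    [0, 0, -1, 0, 1],
    [0, 0, -1, 0, 1],
    [0, 0, -1, 0, 1],
    [0, 0, -1, 0, 1]
  ]
}}

```text
time: 12.9
tool_pos: [0.5505, -0.3452, 0.0172]
tool_rot: [3.141, -0.0, -0.331]
contact_force: [0.4, -0.7, 0.6]
opening: 0.0829
grip_force: 0.0
```

>>> {"fn": "jog_arm", "kwargs": {
  "plan": [
    [0, 0, 0.4, 0, 1],
    [0, 0, 1, 0, 1],
    [0, 0, 1, 0, 1],
    [0, 0, 1, 0, 1]
  ]
}}

```text
time: 13.3
tool_pos: [0.5511, -0.3456, 0.0986]
tool_rot: [3.14, -0.003, -0.331]
contact_force: [0.7, -0.9, -0.7]
opening: 0.0917
grip_force: 0.0
```

Run:
```python
from h import *
t=cams.read_camera("top"); s=cams.read_camera("side"); cv2.imwrite("pics/t3.png",t); cv2.imwrite("pics/s3.png",s)
a=cv2.resize(t[130:250,215:295],None,fx=5,fy=5,interpolation=cv2.INTER_CUBIC)
b=cv2.resize(s[130:250,195:375],None,fx=2.2,fy=5,interpolation=cv2.INTER_CUBIC)
cv2.imwrite("pics/c3.png",np.hstack([a,b]))
ti=t.astype(int)
n,l=cv2.connectedComponents((ti.min(2)>215).astype(np.uint8),connectivity=4); m=l==l[168,255]
y,x=np.nonzero(m); print(len(x),x.mean(),y.mean(),cast("top",[x.mean(),y.mean()],.024))
```

```text
344 254.90697674418604 166.5872093023256 [[ 0.63299735 -0.0669679   0.024     ]]
```

View pics/c3.png

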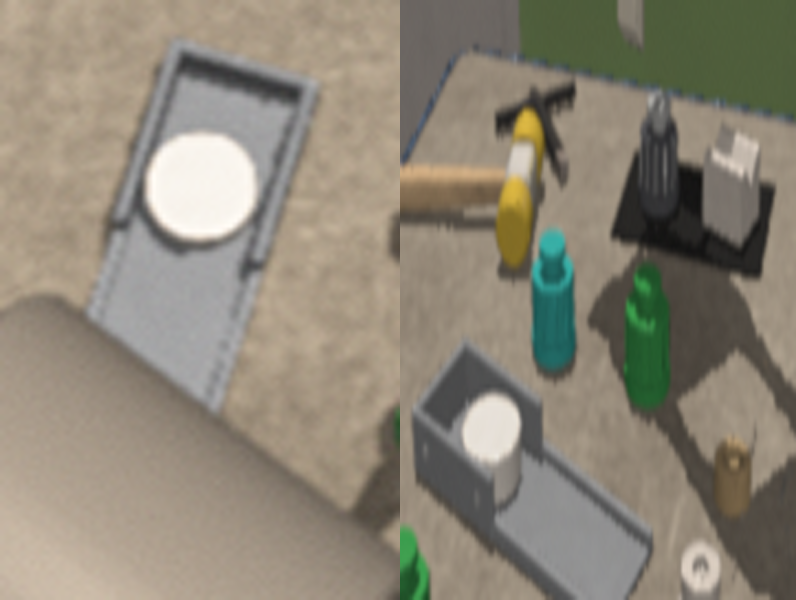

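>>> {"fn": "jog_arm", "kwargs": {
  "plan": [
    [0.13, 0.44, 0, 0.1, 0.4],
    [0.255, 0.87, 0, 0.2, 0.4],
    [0.255, 0.87, 0, 0.25, 0.4]
  ]
}}

```text
time: 13.7
tool_pos: [0.5709, -0.2709, 0.0952]
tool_rot: [-3.138, 0.003, 0.071]
contact_force: [0.3, -0.6, 0.2]
opening: 0.0725
grip_force: 0.0
```

>>> {"fn": "jog_arm", "kwargs": {
  "plan": [
    [0.13, 0.44, 0, 0.1, 0.4],
    [0.255, 0.87, 0, 0.2, 0.4],
    [0.255, 0.87, 0, 0.25, 0.4]
  ]
}}

```text
time: 14.0
tool_pos: [0.5912, -0.2013, 0.0952]
tool_rot: [-3.137, 0.002, 0.464]
contact_force: [-0.3, 0.0, -0.5]
opening: 0.0645
grip_force: 0.0
```

>>> {"fn": "jog_arm", "kwargs": {
  "plan": [
    [0.13, 0.44, 0, 0.1, 0.4],
    [0.255, 0.87, 0, 0.2, 0.4],
    [0.255, 0.87, 0, 0.25, 0.4]
  ]
}}

```text
time: 14.3
tool_pos: [0.6115, -0.1318, 0.0952]
tool_rot: [-3.138, 0.0, 0.856]
contact_force: [-0.4, -0.3, -0.6]
opening: 0.064
grip_force: 0.0
```

>>> {"fn": "jog_arm", "kwargs": {
  "plan": [
    [0.13, 0.44, 0, 0.1, 0.4],
    [0.255, 0.87, 0, 0.2, 0.4],
    [0.255, 0.87, 0, 0.25, 0.4],
    [0.255, 0.87, 0, 0.25, 0.4],
    [0.255, 0.87, 0, 0.25, 0.4],
    [0.255, 0.87, 0, 0.25, 0.4]
  ]
}}

```text
time: 14.9
tool_pos: [0.6316, -0.0675, 0.0965]
tool_rot: [-3.14, 0.0, 1.237]
contact_force: [0.6, 0.8, 0.2]
opening: 0.0645
grip_force: 0.0
```

>>> {"fn": "jog_arm", "kwargs": {
  "plan": [
    [0, 0, -0.4, 0, 0.4],
    [0, 0, -0.8, 0, 0.4],
    [0, 0, -1, 0, 0.4],
    [0, 0, -1, 0, 0.4]
  ]
}}

```text
time: 15.3
tool_pos: [0.6299, -0.0672, 0.0142]
tool_rot: [-3.136, 0.001, 1.237]
contact_force: [-0.8, 0.0, -0.7]
opening: 0.0644
grip_force: 0.0
```

>>> {"fn": "jog_arm", "kwargs": {
  "plan": [
    [0, 0, -0.06, 0, 0.4],
    [0, 0, -0.06, 0, 0.4],
    [0, 0, -0.06, 0, -1],
    [0, 0, -0.06, 0, -1],
    [0, 0, -0.06, 0, -1],
    [0, 0, -0.06, 0, -1],
    [0, 0, -0.06, 0, -1],
    [0, 0, -0.06, 0, -1]
  ]
}}

```text
time: 16.1
tool_pos: [0.6326, -0.0669, 0.0132]
tool_rot: [3.14, -0.0, 1.24]
contact_force: [-1.8, -0.5, 6.1]
opening: 0.049
grip_force: 25.0
```

>>> {"fn": "jog_arm", "kwargs": {
  "plan": [
    [0, 0, 0.1, 0, -1],
    [0, 0, 0.4, 0, -1],
    [0, 0, 0.8, 0, -1],
    [0, 0, 1, 0, -1],
    [0, 0, 1, 0, -1],
    [0, 0, 1, 0, -1]
  ]
}}

```text
time: 16.7
tool_pos: [0.6316, -0.0666, 0.0918]
tool_rot: [-3.141, 0.0, 1.24]
contact_force: [-0.5, -0.3, -1.5]
opening: 0.0492
grip_force: 25.0
```

Run:
```python
from h import *
o=readout.observe(); print(o["tool_pos"],o["opening"],o["contact_force"])
s=cams.read_camera("side")
cv2.imwrite("pics/s4.png",cv2.resize(s[130:280,150:350],None,fx=4,fy=4,interpolation=cv2.INTER_CUBIC))
```

```text
[ 0.63160184 -0.06661972  0.09178751] 0.049205077870261835 [-0.46568142 -0.33191051 -1.46902394]
```

View pics/s4.png

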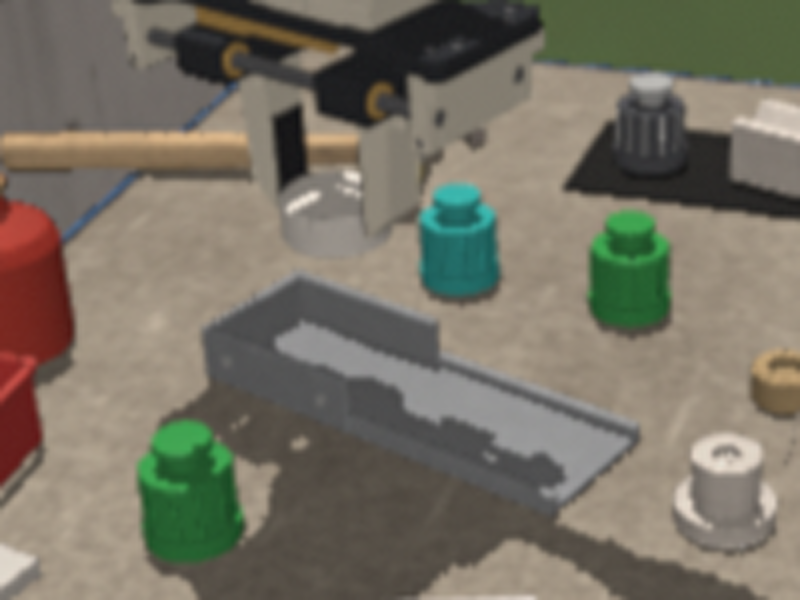

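>>> {"fn": "jog_arm", "kwargs": {
  "plan": [
    [-0.22, 0.45, 0, 0.07, -1],
    [-0.44, 0.905, 0, 0.146, -1],
    [-0.44, 0.905, 0, 0.146, -1]
  ]
}}

```text
time: 17.05
tool_pos: [0.5934, 0.0097, 0.0904]
tool_rot: [-3.135, -0.001, 1.475]
contact_force: [-0.1, 0.1, -1.4]
opening: 0.0493
grip_force: 25.0
```

>>> {"fn": "jog_arm", "kwargs": {
  "plan": [
    [-0.22, 0.45, 0, 0.07, -1],
    [-0.44, 0.905, 0, 0.146, -1],
    [-0.44, 0.905, 0, 0.146, -1]
  ]
}}

```text
time: 17.35
tool_pos: [0.5587, 0.0813, 0.0909]
tool_rot: [-3.137, -0.002, 1.704]
contact_force: [-0.4, 0.1, -1.1]
opening: 0.049
grip_force: 25.0
```

>>> {"fn": "jog_arm", "kwargs": {
  "plan": [
    [-0.22, 0.45, 0, 0.07, -1],
    [-0.44, 0.905, 0, 0.146, -1],
    [-0.44, 0.905, 0, 0.146, -1],
    [-0.44, 0.905, 0, 0.146, -1],
    [-0.44, 0.905, 0, 0.146, -1],
    [-0.44, 0.905, 0, 0.146, -1]
  ]
}}

```text
time: 17.95
tool_pos: [0.5271, 0.1492, 0.092]
tool_rot: [-3.141, 0.0, 1.925]
contact_force: [0.5, -0.1, -1.7]
opening: 0.0491
grip_force: 25.0
```

>>> {"fn": "jog_arm", "kwargs": {
  "plan": [
    [0, 0, -0.3, 0, -1],
    [0, 0, -0.5, 0, -1],
    [0, 0, -0.5, 0, -1],
    [0, 0, -0.5, 0, -1],
    [0, 0, -0.5, 0, -1]
  ]
}}

```text
time: 18.45
tool_pos: [0.5273, 0.1501, 0.0532]
tool_rot: [3.14, 0.0, 1.927]
contact_force: [-0.3, -0.4, -1.4]
opening: 0.049
grip_force: 25.0
```

Run:
```python
from h import *
o=readout.observe(); print(o["tool_pos"],o["tool_rot"],o["opening"],o["contact_force"])
s=cams.read_camera("side")
cv2.imwrite("pics/s5.png",cv2.resize(s[210:360,170:330],None,fx=4,fy=4,interpolation=cv2.INTER_CUBIC))
print(proj("side",[[*o["tool_pos"][:2],z] for z in (.043,.063)]), proj("side",[[.526,.1505,.009]]))
```

```text
[0.52732766 0.15013352 0.05324421] [3.13989877e+00 3.98009155e-04 1.92693400e+00] 0.04896015382803473 [-0.32798999 -0.40627339 -1.43137697]
[[246.20398262 286.92761207]
 [245.37261085 276.05634006]] [[248.30630896 304.98482485]]
```

View pics/s5.png

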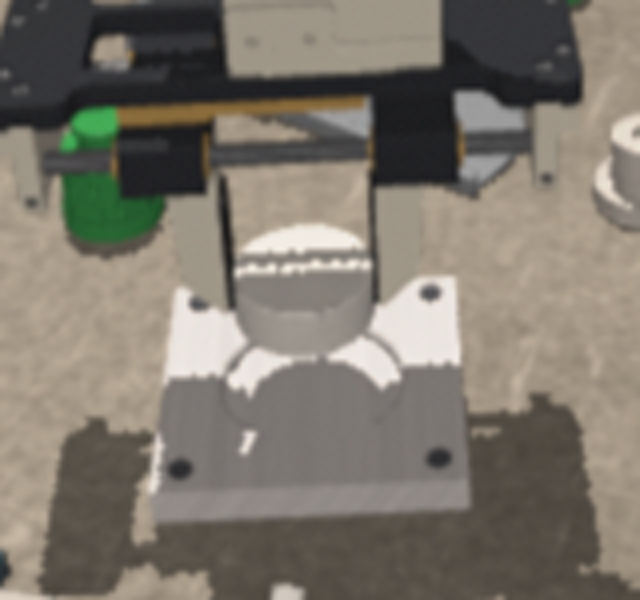

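>>> {"fn": "jog_arm", "kwargs": {
  "plan": [
    [0, 0, -0.2, 0, -1],
    [0, 0, -0.38, 0, -1],
    [0, 0, -0.43, 0, -1],
    [0, 0, -0.43, 0, -1],
    [0, 0, -0.43, 0, -1],
    [0, 0, -0.43, 0, 0.4],
    [0, 0, -0.43, 0, 0.4],
    [0, 0, -0.43, 0, 0.4],
    [0, 0, -0.43, 0, 0.4],
    [0, 0, -0.43, 0, 0.4]
  ]
}}

```text
time: 19.5
tool_pos: [0.5265, 0.1505, 0.018]
tool_rot: [3.141, 0.0, 1.928]
contact_force: [-1.6, -0.3, -0.3]
opening: 0.0641
grip_force: 0.0
```

>>> {"fn": "jog_arm", "kwargs": {
  "plan": [
    [0, 0, 0.4, 0, 0.4],
    [0, 0, 0.9, 0, 0.4],
    [0, 0, 1, 0, 0.4],
    [0, 0, 1, 0, 0.4]
  ]
}}

```text
time: 19.9
tool_pos: [0.5274, 0.1506, 0.0995]
tool_rot: [3.138, 0.001, 1.928]
contact_force: [-0.5, 0.1, 0.0]
opening: 0.0644
grip_force: 0.0
```

Run:
```python
from h import *
o=readout.observe(); print(o["tool_pos"],o["tool_rot"],o["opening"],o["contact_force"])
s=cams.read_camera("side")
cv2.imwrite("pics/s6.png",cv2.resize(s[210:360,170:330],None,fx=4,fy=4,interpolation=cv2.INTER_CUBIC))
print(proj("side",[[.5263,.1505,.029]]))
```

```text
[0.52744903 0.15058058 0.09945983] [3.13794106e+00 8.07554129e-04 1.92777792e+00] 0.06443833018301051 [-0.54660145  0.08008974  0.02919451]
[[247.33674735 294.62742958]]
```

View pics/s6.png

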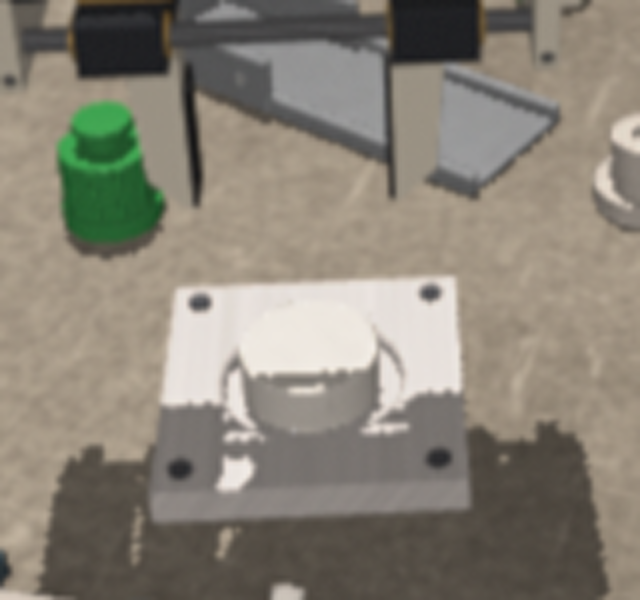

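>>> {"fn": "jog_arm", "kwargs": {
  "plan": [
    [-0.15, -0.4, 0, -0.05, 0.4],
    [-0.31, -0.81, 0, -0.11, 0.4],
    [-0.31, -0.81, 0, -0.11, 0.4]
  ]
}}

```text
time: 20.25
tool_pos: [0.499, 0.083, 0.096]
tool_rot: [-3.136, -0.0, 1.75]
contact_force: [-1.2, 0.2, -0.6]
opening: 0.064
grip_force: 0.0
```

>>> {"fn": "jog_arm", "kwargs": {
  "plan": [
    [-0.15, -0.4, 0, -0.05, 0.4],
    [-0.31, -0.81, 0, -0.11, 0.4],
    [-0.31, -0.81, 0, -0.11, 0.4]
  ]
}}

```text
time: 20.55
tool_pos: [0.475, 0.0188, 0.0965]
tool_rot: [-3.138, 0.0, 1.578]
contact_force: [-0.7, 1.1, 0.7]
opening: 0.0641
grip_force: 0.0
```

>>> {"fn": "jog_arm", "kwargs": {
  "plan": [
    [-0.15, -0.4, 0, -0.05, 0.4],
    [-0.31, -0.81, 0, -0.11, 0.4],
    [-0.31, -0.81, 0, -0.11, 0.4]
  ]
}}

```text
time: 20.85
tool_pos: [0.451, -0.0456, 0.0969]
tool_rot: [-3.139, 0.0, 1.406]
contact_force: [0.1, 0.3, 0.3]
opening: 0.0639
grip_force: 0.0
```

>>> {"fn": "jog_arm", "kwargs": {
  "plan": [
    [-0.15, -0.4, 0, -0.05, 0.4],
    [-0.31, -0.81, 0, -0.11, 0.4],
    [-0.31, -0.81, 0, -0.11, 0.4],
    [-0.31, -0.81, 0, -0.11, 0.4],
    [-0.31, -0.81, 0, -0.11, 0.4],
    [-0.31, -0.81, 0, -0.11, 0.4]
  ]
}}

```text
time: 21.45
tool_pos: [0.4276, -0.1076, 0.0977]
tool_rot: [-3.141, -0.0, 1.239]
contact_force: [-1.1, -0.1, 0.0]
opening: 0.064
grip_force: 0.0
```

Run:
```python
from h import *
o=readout.observe(); print(o["tool_pos"],o["tool_rot"],o["opening"],o["contact_force"])
s=cams.read_camera("side")
cv2.imwrite("pics/s7.png",cv2.resize(s[140:280,260:420],None,fx=4,fy=4,interpolation=cv2.INTER_CUBIC))
print(proj("side",[[*o["tool_pos"][:2],.018],[.4286,-.1111,.018]]))
```

```text
[ 0.42763364 -0.10755485  0.09771968] [-3.14126507e+00 -2.64523215e-04  1.23934805e+00] 0.0640086992421856 [-1.09325303 -0.06214863  0.04511221]
[[345.69002354 220.99893607]
 [345.52060285 219.97392452]]
```

View pics/s7.png

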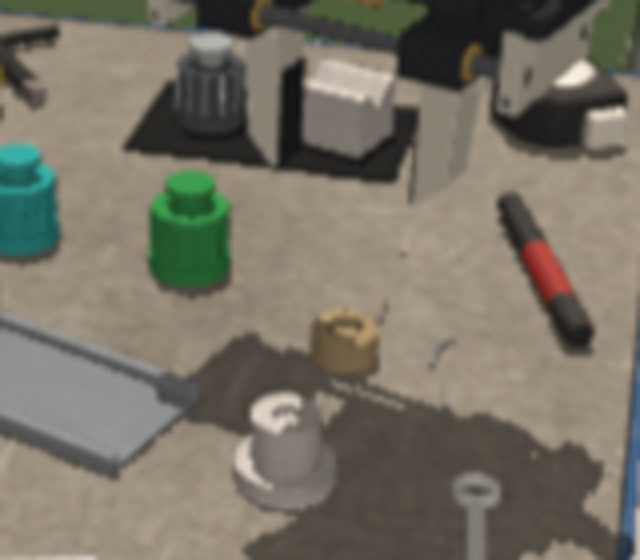

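>>> {"fn": "jog_arm", "kwargs": {
  "plan": [
    [0, 0, -0.4, 0, 0.4],
    [0, 0, -0.8, 0, 0.4],
    [0, 0, -0.97, 0, 0.4],
    [0, 0, -1, 0, 0.4],
    [0, 0, -1, 0, 0.4]
  ]
}}

```text
time: 22.0
tool_pos: [0.4275, -0.1084, 0.0179]
tool_rot: [-3.141, -0.0, 1.238]
contact_force: [0.0, -1.0, 0.2]
opening: 0.0645
grip_force: 0.0
```

>>> {"fn": "jog_arm", "kwargs": {
  "plan": [
    [0, 0, -0.15, 0, 0.4],
    [0, 0, -0.15, 0, 0.4],
    [0, 0, -0.15, 0, 0.4],
    [0, 0, -0.15, 0, -1],
    [0, 0, -0.15, 0, -1],
    [0, 0, -0.15, 0, -1],
    [0, 0, -0.15, 0, -1],
    [0, 0, -0.15, 0, -1],
    [0, 0, -0.15, 0, -1],
    [0, 0, -0.15, 0, -1]
  ]
}}

```text
time: 23.0
tool_pos: [0.4273, -0.1088, 0.006]
tool_rot: [3.141, 0.0, 1.237]
contact_force: [-0.1, 0.6, 2.1]
opening: 0.0305
grip_force: 25.0
```

>>> {"fn": "jog_arm", "kwargs": {
  "plan": [
    [0, 0, 0.1, 0, -1],
    [0, 0, 0.6, 0, -1],
    [0, 0, 1, 0, -1],
    [0, 0, 1, 0, -1]
  ]
}}

```text
time: 23.4
tool_pos: [0.4295, -0.1097, 0.0897]
tool_rot: [3.134, 0.001, 1.237]
contact_force: [0.1, 0.2, -1.5]
opening: 0.0303
grip_force: 25.0
```

>>> {"fn": "jog_arm", "kwargs": {
  "plan": [
    [0.42, 0.08, 0, 0, -1],
    [0.845, 0.17, 0, 0, -1],
    [0.845, 0.17, 0, 0, -1]
  ]
}}

```text
time: 23.7
tool_pos: [0.4981, -0.0949, 0.0857]
tool_rot: [3.138, -0.0, 1.238]
contact_force: [-0.8, -0.7, -1.5]
opening: 0.0307
grip_force: 25.0
```

>>> {"fn": "jog_arm", "kwargs": {
  "plan": [
    [0.42, 0.08, 0, 0, -1],
    [0.845, 0.17, 0, 0, -1],
    [0.845, 0.17, 0, 0, -1]
  ]
}}

```text
time: 24.0
tool_pos: [0.5649, -0.0811, 0.0852]
tool_rot: [3.14, -0.0, 1.238]
contact_force: [0.9, -0.4, -1.9]
opening: 0.031
grip_force: 25.0
```

>>> {"fn": "jog_arm", "kwargs": {
  "plan": [
    [0.42, 0.08, 0, 0, -1],
    [0.845, 0.17, 0, 0, -1],
    [0.845, 0.17, 0, 0, -1],
    [0.845, 0.17, 0, 0, -1],
    [0.845, 0.17, 0, 0, -1],
    [0.845, 0.17, 0, 0, -1]
  ]
}}

```text
time: 24.6
tool_pos: [0.6287, -0.0683, 0.0858]
tool_rot: [-3.14, 0.0, 1.236]
contact_force: [-0.3, -0.9, -0.4]
opening: 0.0305
grip_force: 25.0
```

>>> {"fn": "jog_arm", "kwargs": {
  "plan": [
    [0, 0, -0.4, 0, -1],
    [0, 0, -0.6, 0, -1],
    [0, 0, -0.6, 0, -1],
    [0, 0, -0.6, 0, -1],
    [0, 0, -0.6, 0, -1]
  ]
}}

```text
time: 25.1
tool_pos: [0.6307, -0.0683, 0.0394]
tool_rot: [3.139, -0.0, 1.236]
contact_force: [-0.2, 0.1, -0.1]
opening: 0.0307
grip_force: 25.0
```

Run:
```python
from h import *
o=readout.observe(); print(o["tool_pos"],o["tool_rot"],o["opening"],o["contact_force"])
s=cams.read_camera("side")
cv2.imwrite("pics/s8.png",cv2.resize(s[150:270,170:330],None,fx=5,fy=5,interpolation=cv2.INTER_CUBIC))
```

```text
[ 0.63074762 -0.06830568  0.0393981 ] [ 3.13921247e+00 -2.24715167e-04  1.23639390e+00] 0.030734749759220914 [-0.23047339  0.07428834 -0.06264321]
```

View pics/s8.png

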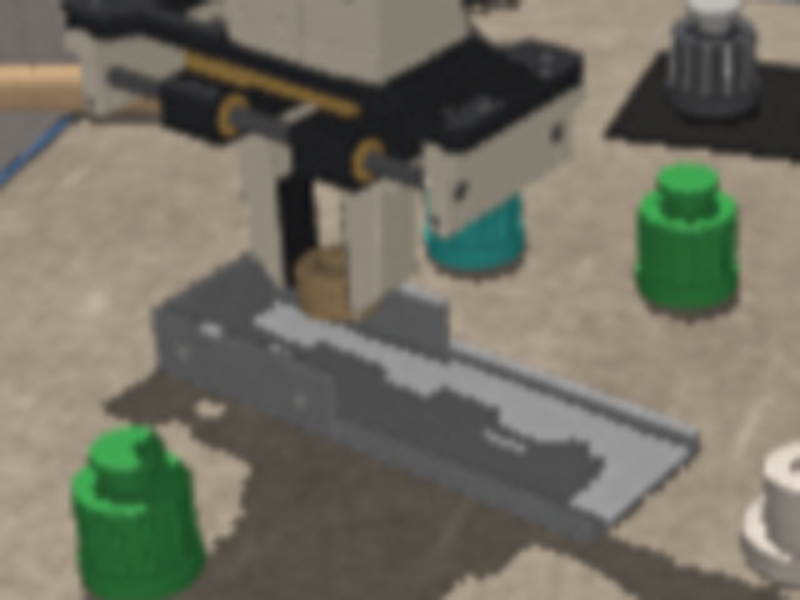

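>>> {"fn": "jog_arm", "kwargs": {
  "plan": [
    [0, 0, -0.15, 0, -1],
    [0, 0, -0.3, 0, -1],
    [0, 0, -0.35, 0, -1],
    [0, 0, -0.36, 0, -1],
    [0, 0, -0.36, 0, -1],
    [0, 0, -0.36, 0, 0.4],
    [0, 0, -0.36, 0, 0.4],
    [0, 0, -0.36, 0, 0.4],
    [0, 0, -0.36, 0, 0.4],
    [0, 0, -0.36, 0, 0.4],
    [0, 0, -0.36, 0, 0.4]
  ]
}}

```text
time: 26.25
tool_pos: [0.63, -0.068, 0.0089]
tool_rot: [-3.141, 0.0, 1.237]
contact_force: [0.4, -0.4, -0.3]
opening: 0.0638
grip_force: 0.0
```

>>> {"fn": "jog_arm", "kwargs": {
  "plan": [
    [0, 0, 0.4, 0, 0.4],
    [0, 0, 0.9, 0, 0.4],
    [0, 0, 1, 0, 0.4],
    [0, 0, 1, 0, 0.4]
  ]
}}

```text
time: 26.65
tool_pos: [0.6312, -0.0682, 0.0911]
tool_rot: [3.137, -0.0, 1.237]
contact_force: [0.2, -0.1, -0.4]
opening: 0.0645
grip_force: 0.0
```

>>> {"fn": "jog_arm", "kwargs": {
  "plan": [
    [-0.12, -0.43, 0.025, -0.1, 1],
    [-0.248, -0.866, 0.025, -0.2, 1],
    [-0.248, -0.866, 0.025, -0.25, 1]
  ]
}}

```text
time: 26.95
tool_pos: [0.6083, -0.1409, 0.0893]
tool_rot: [-3.14, 0.002, 0.835]
contact_force: [0.8, 0.3, 0.5]
opening: 0.0836
grip_force: 0.0
```

>>> {"fn": "jog_arm", "kwargs": {
  "plan": [
    [-0.12, -0.43, 0.025, -0.1, 1],
    [-0.248, -0.866, 0.025, -0.2, 1],
    [-0.248, -0.866, 0.025, -0.25, 1]
  ]
}}

```text
time: 27.25
tool_pos: [0.5883, -0.2103, 0.0912]
tool_rot: [-3.141, 0.003, 0.442]
contact_force: [0.2, -0.4, 0.0]
opening: 0.0916
grip_force: 0.0
```

>>> {"fn": "jog_arm", "kwargs": {
  "plan": [
    [-0.12, -0.43, 0.025, -0.1, 1],
    [-0.248, -0.866, 0.025, -0.2, 1],
    [-0.248, -0.866, 0.025, -0.25, 1]
  ]
}}

```text
time: 27.55
tool_pos: [0.5684, -0.2796, 0.0931]
tool_rot: [-3.142, 0.003, 0.049]
contact_force: [-0.6, 1.5, 0.6]
opening: 0.0915
grip_force: 0.0
```

>>> {"fn": "jog_arm", "kwargs": {
  "plan": [
    [-0.12, -0.43, 0.025, -0.1, 1],
    [-0.248, -0.866, 0.025, -0.2, 1],
    [-0.248, -0.866, 0.025, -0.25, 1],
    [-0.248, -0.866, 0.025, -0.25, 1],
    [-0.248, -0.866, 0.025, -0.25, 1],
    [-0.248, -0.866, 0.025, -0.25, 1]
  ]
}}

```text
time: 28.15
tool_pos: [0.5507, -0.344, 0.0964]
tool_rot: [-3.141, 0.001, -0.331]
contact_force: [0.6, 0.2, -0.7]
opening: 0.0919
grip_force: 0.0
```

Run:
```python
from h import *
o=readout.observe(); print(o["tool_pos"],o["tool_rot"],o["opening"],o["contact_force"])
t=cams.read_camera("top"); s=cams.read_camera("side")
a=cv2.resize(t[130:250,215:295],None,fx=5,fy=5,interpolation=cv2.INTER_CUBIC)
b=cv2.resize(s[120:270,200:300],None,fx=4,fy=4,interpolation=cv2.INTER_CUBIC)
b=cv2.resize(s[125:245,280:360],None,fx=5,fy=5,interpolation=cv2.INTER_CUBIC)
cv2.imwrite("pics/c9.png",np.hstack([a,b]))
hsv=cv2.cvtColor(t,cv2.COLOR_BGR2HSV)
mm=(hsv[...,1]>85)&(hsv[...,0]<28)&(hsv[...,2]>100)
mm[:140]=0;mm[195:]=0;mm[:,235:][:,45:]=0;mm[:,:235]=0
y,x=np.nonzero(mm);print(len(x),cast("top",[x.mean(),y.mean()],.018))
```

```text
[ 0.55074185 -0.34404868  0.09639522] [-3.14111097e+00  1.27493824e-03 -3.31200940e-01] 0.091946348406849 [ 0.59968801  0.1829437  -0.68484375]
140 [[ 0.62846366 -0.06983824  0.018     ]]
```

View pics/c9.png

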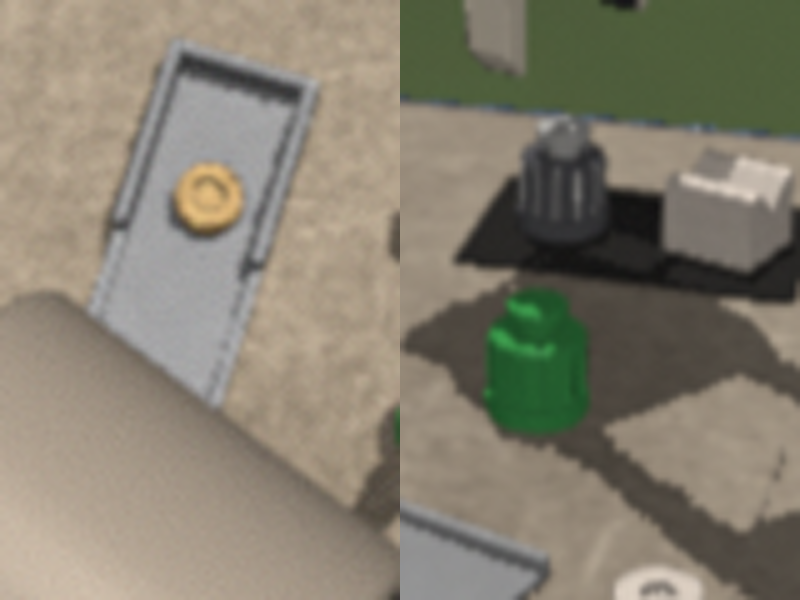

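>>> {"fn": "jog_arm", "kwargs": {
  "plan": [
    [0, 0, -0.5, 0, 1],
    [0, 0, -0.9, 0, 1],
    [0, 0, -1, 0, 1],
    [0, 0, -1, 0, 1],
    [0, 0, -1, 0, -1],
    [0, 0, -1, 0, -1],
    [0, 0, -1, 0, -1],
    [0, 0, -1, 0, -1],
    [0, 0, -1, 0, -1],
    [0, 0, -1, 0, -1],
    [0, 0, -1, 0, -1],
    [0, 0, -1, 0, -1]
  ]
}}

```text
time: 29.45
tool_pos: [0.5507, -0.3452, 0.0172]
tool_rot: [3.141, -0.0, -0.334]
contact_force: [-1.1, 0.4, 1.0]
opening: 0.0393
grip_force: 25.0
```

>>> {"fn": "jog_arm", "kwargs": {
  "plan": [
    [0, 0, 0.3, 0, -1],
    [0, 0, 0.8, 0, -1],
    [0, 0, 1, 0, -1],
    [0, 0, 1, 0, -1]
  ]
}}

```text
time: 29.85
tool_pos: [0.5519, -0.346, 0.0997]
tool_rot: [3.14, -0.005, -0.334]
contact_force: [0.3, 0.4, -4.4]
opening: 0.0393
grip_force: 25.0
```

>>> {"fn": "jog_arm", "kwargs": {
  "plan": [
    [0.04, 0.46, 0, 0, -1],
    [0.08, 0.92, 0, 0, -1],
    [0.08, 0.92, 0, 0, -1]
  ]
}}

```text
time: 30.15
tool_pos: [0.5561, -0.2662, 0.0948]
tool_rot: [-3.139, 0.006, -0.331]
contact_force: [0.8, -0.8, -2.9]
opening: 0.0396
grip_force: 25.0
```

>>> {"fn": "jog_arm", "kwargs": {
  "plan": [
    [0.04, 0.46, 0, 0, -1],
    [0.08, 0.92, 0, 0, -1],
    [0.08, 0.92, 0, 0, -1]
  ]
}}

```text
time: 30.45
tool_pos: [0.5625, -0.1933, 0.0952]
tool_rot: [-3.14, 0.005, -0.331]
contact_force: [-0.6, 0.2, -2.5]
opening: 0.0396
grip_force: 25.0
```

>>> {"fn": "jog_arm", "kwargs": {
  "plan": [
    [0.04, 0.46, 0, 0, -1],
    [0.08, 0.92, 0, 0, -1],
    [0.08, 0.92, 0, 0, -1]
  ]
}}

```text
time: 30.75
tool_pos: [0.5691, -0.1205, 0.0955]
tool_rot: [-3.14, 0.004, -0.331]
contact_force: [-0.2, 0.3, -3.8]
opening: 0.0394
grip_force: 25.0
```

>>> {"fn": "jog_arm", "kwargs": {
  "plan": [
    [0.04, 0.46, 0, 0, -1],
    [0.08, 0.92, 0, 0, -1],
    [0.08, 0.92, 0, 0, -1],
    [0.08, 0.92, 0, 0, -1],
    [0.08, 0.92, 0, 0, -1],
    [0.08, 0.92, 0, 0, -1]
  ]
}}

```text
time: 31.35
tool_pos: [0.5762, -0.0521, 0.0968]
tool_rot: [3.141, 0.0, -0.336]
contact_force: [-0.2, 0.2, -2.5]
opening: 0.0395
grip_force: 25.0
```

>>> {"fn": "jog_arm", "kwargs": {
  "plan": [
    [0, 0, -0.4, 0, -1],
    [0, 0, -0.8, 0, -1],
    [0, 0, -0.95, 0, -1],
    [0, 0, -0.98, 0, -1],
    [0, 0, -0.98, 0, -1],
    [0, 0, -0.98, 0, -1]
  ]
}}

```text
time: 31.95
tool_pos: [0.5771, -0.0511, 0.0198]
tool_rot: [-3.141, -0.002, -0.335]
contact_force: [0.1, 0.1, -2.9]
opening: 0.0393
grip_force: 25.0
```

>>> {"fn": "jog_arm", "kwargs": {
  "plan": [
    [0, 0, -0.02, 0, -1],
    [0, 0, -0.02, 0, -1],
    [0, 0, -0.02, 0, 1],
    [0, 0, -0.02, 0, 1],
    [0, 0, -0.02, 0, 1],
    [0, 0, -0.02, 0, 1],
    [0, 0, -0.02, 0, 1],
    [0, 0, -0.02, 0, 1],
    [0, 0, -0.02, 0, 1]
  ]
}}

```text
time: 32.85
tool_pos: [0.5763, -0.0507, 0.0171]
tool_rot: [3.141, -0.0, -0.334]
contact_force: [0.5, -0.3, -0.6]
opening: 0.0897
grip_force: 0.0
```

>>> {"fn": "jog_arm", "kwargs": {
  "plan": [
    [0, 0, 0.3, 0, 1],
    [0, 0, 0.8, 0, 1],
    [0, 0, 1, 0, 1],
    [0, 0, 1, 0, 1],
    [0, 0, 1, 0, 1]
  ]
}}

```text
time: 33.35
tool_pos: [0.576, -0.0506, 0.0967]
tool_rot: [3.141, 0.0, -0.334]
contact_force: [0.2, 0.7, 0.6]
opening: 0.0916
grip_force: 0.0
```

>>> {"fn": "jog_arm", "kwargs": {
  "plan": [
    [-0.16, -0.46, 0, 0, 1],
    [-0.329, -0.91, 0, 0, 1],
    [-0.329, -0.91, 0, 0, 1]
  ]
}}

```text
time: 33.65
tool_pos: [0.5478, -0.1266, 0.0953]
tool_rot: [3.14, 0.004, -0.338]
contact_force: [0.1, 1.1, -0.3]
opening: 0.0918
grip_force: 0.0
```

>>> {"fn": "jog_arm", "kwargs": {
  "plan": [
    [-0.16, -0.46, 0, 0, 1],
    [-0.329, -0.91, 0, 0, 1],
    [-0.329, -0.91, 0, 0, 1]
  ]
}}

```text
time: 33.95
tool_pos: [0.5221, -0.199, 0.0957]
tool_rot: [3.141, 0.002, -0.338]
contact_force: [-0.8, 0.3, -0.5]
opening: 0.0918
grip_force: 0.0
```

>>> {"fn": "jog_arm", "kwargs": {
  "plan": [
    [-0.16, -0.46, 0, 0, 1],
    [-0.329, -0.91, 0, 0, 1],
    [-0.329, -0.91, 0, 0, 1]
  ]
}}

```text
time: 34.25
tool_pos: [0.4962, -0.2715, 0.0959]
tool_rot: [3.141, 0.001, -0.338]
contact_force: [1.2, -0.7, 0.2]
opening: 0.0919
grip_force: 0.0
```

>>> {"fn": "jog_arm", "kwargs": {
  "plan": [
    [-0.16, -0.46, 0, 0, 1],
    [-0.329, -0.91, 0, 0, 1],
    [-0.329, -0.91, 0, 0, 1],
    [-0.329, -0.91, 0, 0, 1],
    [-0.329, -0.91, 0, 0, 1],
    [-0.329, -0.91, 0, 0, 1]
  ]
}}

```text
time: 34.85
tool_pos: [0.4716, -0.3403, 0.0969]
tool_rot: [-3.141, 0.001, -0.333]
contact_force: [0.4, -0.1, 0.3]
opening: 0.092
grip_force: 0.0
```

>>> {"fn": "jog_arm", "kwargs": {
  "plan": [
    [0, 0, -0.5, 0, 1],
    [0, 0, -0.9, 0, 1],
    [0, 0, -1, 0, 1],
    [0, 0, -1, 0, 1],
    [0, 0, -1, 0, -1],
    [0, 0, -1, 0, -1],
    [0, 0, -1, 0, -1],
    [0, 0, -1, 0, -1],
    [0, 0, -1, 0, -1],
    [0, 0, -1, 0, -1],
    [0, 0, -1, 0, -1],
    [0, 0, -1, 0, -1]
  ]
}}

```text
time: 36.05
tool_pos: [0.471, -0.3419, 0.0172]
tool_rot: [3.141, 0.0, -0.334]
contact_force: [-0.6, 0.1, 1.4]
opening: 0.0396
grip_force: 25.0
```

>>> {"fn": "jog_arm", "kwargs": {
  "plan": [
    [0, 0, 0.3, 0, -1],
    [0, 0, 0.8, 0, -1],
    [0, 0, 1, 0, -1],
    [0, 0, 1, 0, -1]
  ]
}}

```text
time: 36.45
tool_pos: [0.472, -0.3427, 0.0992]
tool_rot: [3.14, -0.004, -0.334]
contact_force: [0.5, -0.4, -4.3]
opening: 0.0398
grip_force: 25.0
```

Now back to the front place (0.5255, -0.0347): Δ = (0.0545, 0.307).

>>> {"fn": "jog_arm", "kwargs": {
  "plan": [
    [0.08, 0.48, 0, 0, -1],
    [0.17, 0.96, 0, 0, -1],
    [0.17, 0.96, 0, 0, -1]
  ]
}}

```text
time: 36.75
tool_pos: [0.4835, -0.2599, 0.0948]
tool_rot: [-3.138, 0.006, -0.331]
contact_force: [0.2, -1.1, -4.2]
opening: 0.0398
grip_force: 25.0
```

>>> {"fn": "jog_arm", "kwargs": {
  "plan": [
    [0.08, 0.48, 0, 0, -1],
    [0.17, 0.96, 0, 0, -1],
    [0.17, 0.96, 0, 0, -1]
  ]
}}

```text
time: 37.05
tool_pos: [0.4973, -0.1839, 0.0952]
tool_rot: [-3.14, 0.005, -0.331]
contact_force: [-0.4, -1.1, -4.3]
opening: 0.0396
grip_force: 25.0
```

>>> {"fn": "jog_arm", "kwargs": {
  "plan": [
    [0.08, 0.48, 0, 0, -1],
    [0.17, 0.96, 0, 0, -1],
    [0.17, 0.96, 0, 0, -1]
  ]
}}

```text
time: 37.35
tool_pos: [0.5111, -0.1079, 0.0956]
tool_rot: [-3.14, 0.004, -0.331]
contact_force: [-0.3, -0.4, -3.4]
opening: 0.0402
grip_force: 25.0
```

>>> {"fn": "jog_arm", "kwargs": {
  "plan": [
    [0.08, 0.48, 0, 0, -1],
    [0.17, 0.96, 0, 0, -1],
    [0.17, 0.96, 0, 0, -1],
    [0.17, 0.96, 0, 0, -1],
    [0.17, 0.96, 0, 0, -1],
    [0.17, 0.96, 0, 0, -1]
  ]
}}

```text
time: 37.95
tool_pos: [0.5252, -0.0359, 0.0967]
tool_rot: [3.141, 0.001, -0.336]
contact_force: [-0.3, 0.4, -4.3]
opening: 0.0399
grip_force: 25.0
```

>>> {"fn": "jog_arm", "kwargs": {
  "plan": [
    [0, 0, -0.4, 0, -1],
    [0, 0, -0.8, 0, -1],
    [0, 0, -0.95, 0, -1],
    [0, 0, -0.98, 0, -1],
    [0, 0, -0.98, 0, -1],
    [0, 0, -0.98, 0, -1]
  ]
}}

```text
time: 38.55
tool_pos: [0.5263, -0.0351, 0.0198]
tool_rot: [-3.141, -0.002, -0.334]
contact_force: [0.7, -0.7, -4.0]
opening: 0.0397
grip_force: 25.0
```

Release, lift, and retreat toward −y, clear of the view.

>>> {"fn": "jog_arm", "kwargs": {
  "plan": [
    [0, 0, -0.02, 0, -1],
    [0, 0, -0.02, 0, -1],
    [0, 0, -0.02, 0, 1],
    [0, 0, -0.02, 0, 1],
    [0, 0, -0.02, 0, 1],
    [0, 0, -0.02, 0, 1],
    [0, 0, -0.02, 0, 1],
    [0, 0, -0.02, 0, 1],
    [0, 0, -0.02, 0, 1]
  ]
}}

```text
time: 39.45
tool_pos: [0.5254, -0.0347, 0.0171]
tool_rot: [3.141, 0.0, -0.334]
contact_force: [0.0, -0.2, -0.6]
opening: 0.09
grip_force: 0.0
```

>>> {"fn": "jog_arm", "kwargs": {
  "plan": [
    [0, 0, 0.3, 0, 1],
    [0, 0, 0.8, 0, 1],
    [0, 0, 1, 0, 1],
    [0, 0, 1, 0, 1],
    [0, 0, 1, 0, 1]
  ]
}}

```text
time: 39.95
tool_pos: [0.5251, -0.0346, 0.0968]
tool_rot: [3.141, 0.0, -0.334]
contact_force: [-0.3, 0.1, 0.1]
opening: 0.0917
grip_force: 0.0
```

>>> {"fn": "jog_arm", "kwargs": {
  "plan": [
    [-0.5, -0.8, 0.5, 0, 1],
    [-0.5, -1, 0.5, 0, 1],
    [-0.5, -1, 0.5, 0, 1]
  ]
}}

```text
time: 40.25
tool_pos: [0.4844, -0.1187, 0.1376]
tool_rot: [3.14, -0.001, -0.338]
contact_force: [0.2, 0.8, -0.1]
opening: 0.0917
grip_force: 0.0
```

>>> {"fn": "jog_arm", "kwargs": {
  "plan": [
    [-0.5, -0.8, 0.5, 0, 1],
    [-0.5, -1, 0.5, 0, 1],
    [-0.5, -1, 0.5, 0, 1]
  ]
}}

```text
time: 40.55
tool_pos: [0.4447, -0.1987, 0.1777]
tool_rot: [3.14, -0.002, -0.339]
contact_force: [-0.1, 0.7, 0.2]
opening: 0.0918
grip_force: 0.0
```

>>> {"fn": "jog_arm", "kwargs": {
  "plan": [
    [-0.5, -0.8, 0.2, 0, 1],
    [-0.5, -1, 0.2, 0, 1],
    [-0.5, -1, 0.2, 0, 1],
    [-0.5, -1, 0.2, 0, 1],
    [-0.5, -1, 0.2, 0, 1],
    [-0.5, -1, 0.2, 0, 1]
  ]
}}

```text
time: 41.15
tool_pos: [0.4058, -0.2732, 0.1924]
tool_rot: [-3.141, 0.001, -0.332]
contact_force: [-0.3, 0.2, 0.0]
opening: 0.0915
grip_force: 0.0
```

Run:
```python
from h import *
o=readout.observe(); print(o["tool_pos"],o["time"])
t=cams.read_camera("top"); t0=cv2.imread("pics/top0.png")
f=lambda i:cv2.resize(i[135:255,125:285],None,fx=2.5,fy=2.5,interpolation=cv2.INTER_CUBIC)
g=lambda i:cv2.resize(i[135:255,215:295],None,fx=5,fy=5,interpolation=cv2.INTER_CUBIC)
s=cams.read_camera("side")
cv2.imwrite("pics/f.png",np.hstack([g(t),g(t0)]))
cv2.imwrite("pics/fs.png",cv2.resize(s[190:350,190:370],None,fx=3.6,fy=3.6,interpolation=cv2.INTER_CUBIC))
```

```text
[ 0.40580085 -0.27323424  0.19240353] 41.15
```

View pics/f.png

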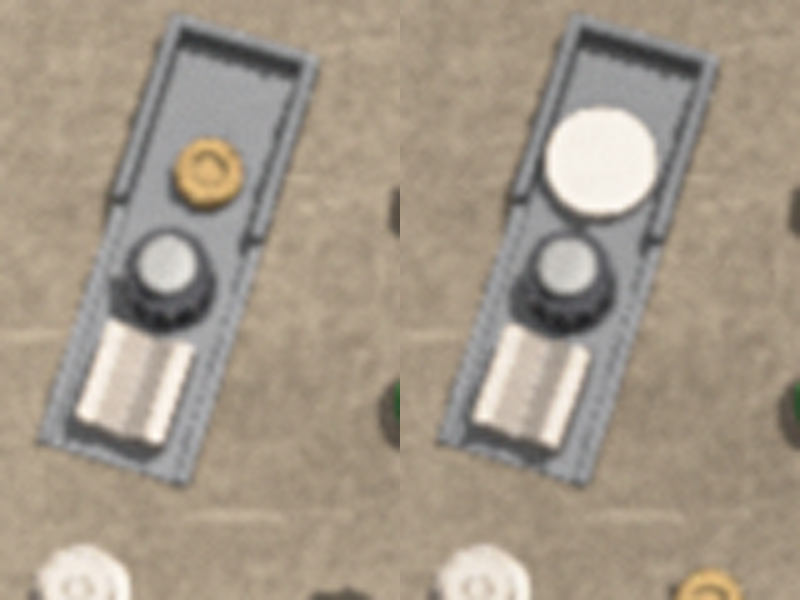

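View pics/fs.png

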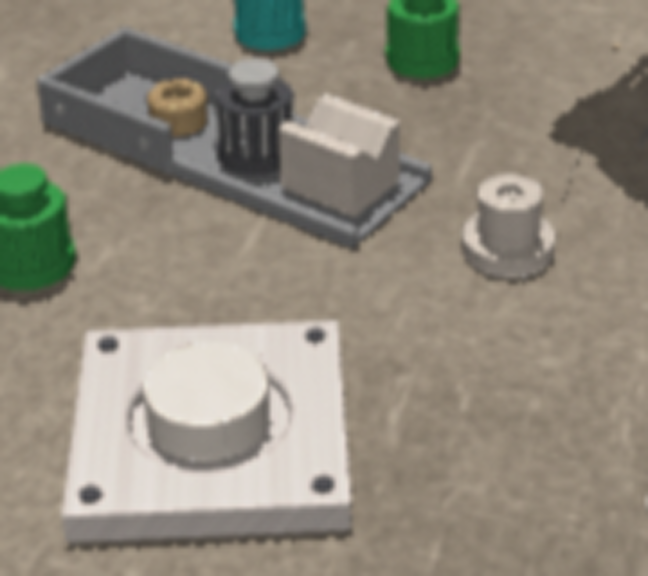

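```bash
python3 -c "
from cell import ticket
print(ticket.hand_in())"
```

```text
the job is handed in; nothing more can be done
None
```

The job is handed in at about 41 s: the final pictures show the puck flat in the nest recess, the collar centred in the rack's back place, the V-block and screw jack upright within a few mm of their starting spots, the bush unmoved and the gripper clear; no verdict was returned.

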